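Dial open the tip-box padlock, take it off its staple and present it

ROBOT

A 7-joint arm with a two-finger parallel gripper is mounted at the origin on a cart in front of the work surface, level with it; the furniture and walls round the work are solid. World frame = base frame: x ahead of the robot, y to its left, z up, the work surface at z = 0. Lengths are in m, angles in rad, forces in N, time in s.
With the tool pointing down it reaches from about 0.4 to 0.85 m from the base axis. Payload 10.4 kg.
Tool frame: the origin (TCP) lies on the centre line of the jaws, within the pads' length; the fingertips stand 14 mm ahead of it and the grasp point (between the pads) lies 5 mm behind it (manip.tip_reach is the distance from the TCP to the fingertips, in m); z points along the fingers, y is the line along which they close (so a half turn about z gives the same grasp; the last joint's range is limited). The gripper opens to 85 mm and grips with 20 to 120 N. Pads are 22 mm wide; open, the fingers measure 114 mm over their backs; the gripper's body (76 mm by 85 mm) begins 54 mm behind the grasp point. The pads swing forward as they close: fully open they stand 13 mm farther back than shut.
Start: joints at [1.096, 0.332, -0.065, 1.46, 0.022, 1.35, -0.088], TCP at [0.273, -0.562, 0.245] pointing down, gripper open.
Joint ranges: [-2.6, 2.6], [-0.5, 2.12], [-1.47, 1.34], [0.16, 2.42], [-1.27, 4.41], [0.06, 2.06], [-2.6, 2.6]. Speed limits (rad/s): [2.22, 2.22, 2.79, 2.79, 3.14, 3.14, 3.14].

INTERFACE

Orientations are given as a unit quaternion [x, y, z, w].
In Python, from workcell import manip gives the robot as it stands.
- The arm moves only by the shell command python3 -m pendant 'ROWS' [FORCE]. ROWS is JSON, a list of rows, each a list of 7 numbers: the shift along the tool's x, y, z in units of 50 mm (1.0 is 50 mm), then the turn, a rotation vector about the tool's x, y, z in units of 8 degrees (1.0 is 8 degrees), then the opening, from -1 (shut) to 1 (fully open), so that 0 is half open. In form: [[dx, dy, dz, ax, ay, az, jaw], ...]. A call has exactly 10 rows; each row is the pose to reach, as a shift and turn from the pose commanded when the call began, along the tool's axes at that moment; what a row does not reach only later rows make up. A row lasts 1/8 s, in which the tool goes at most 62.5 mm and 10.7 degrees, less where a joint would pass 70% of its speed; a pose out of reach is approached as far as the arm can. A call with a gripper value outside its range is refused whole. The fingers move at their own pace and stop on an object; FORCE is the grip in N (left out, the last holds). Time passes only in rows, so rows that repeat a pose let the fingers close, or fill a call up. It gives the time, the measured TCP pose, the force, the opening and the grip force at its end, in the units of the state.
- manip.get_obs(): the state, without advancing time (a new reading comes with each control period).
- manip.camera(name): name is "scene" or "top"; returns (picture, depth): 420x560x3 uint8, red, green, blue; 420x560 float32, m along the optical axis (not along the pixel's ray), 0 where there is no reading.
- manip.get_calibration(name): a dict with "fx", "fy", "cx", "cy" (pixels), "D" ([k1, k2, p1, p2, k3] as OpenCV has them; the pictures are not rectified), "xyz" and "orientation" of the camera in the world. Camera axes: x right, y up, looking along -z (the intrinsics and any distortion apply to the point x, -y, -z); pixel columns grow to the right and rows downward; lengths in m; the calibration is good to about 2 mm. A picture is of the moment at which its call begins. get_calibration takes no time and is no camera call.
- manip.hand_in(): hands the job in; it is judged then, once.
Trained networks look in the newest picture that a camera, given by its name, has taken for a name from the list of things; names that differ only in an ending like _2 or _b are one class to them, and where a whole thing is asked for, a point or a joint stands for the part that bears it (a point fixed in the world has none). Each returns a list of dicts, best first, with "p" (0 to 1); they miss things now and then, are a little off and sometimes report something else, mostly with a low value. They report only what shows in the picture. A call takes as long as a camera call. They do not tell look-alikes from the thing itself.
- manip.find_in(thing, camera): "box" ([left, top, right, bottom] in pixels, round what is visible of it).
- manip.trace(thing, camera): "pixels" (420x560 bool, what is visible of it) and "box" ([left, top, right, bottom] in pixels, round what is visible of it).
- manip.tip_of(thing, camera): "pixel" ([column, row] in pixels: a listed point, or the origin of a listed thing).
The state is a dict: "clock": time; "joint_pos": joint angles; "joint_velocities": joint speeds; "tau": joint torques, N m; "position": TCP position; "ee_rot": TCP orientation; "ft_force": force on the tool from outside, world axes, zero at the start; "torque": the same for the moment, N m; "grip_width": opening from 0.0 (shut) to 1.0 (fully open); "grasp_force": force on a finger pad.
Only numpy, scipy, OpenCV 4.12 (cv2) and the standard library are available. Lean on these libraries where they do the work, as an engineer would, in place of code of your own. Each camera call takes 0.05 s, during which the arm holds its last target. There are 200 camera calls.

TASK

It is closing time and the tip box has to be unlocked: turn the dial of its padlock clockwise, click by click, until the red mark stands at the white index triangle, not past it, then back anticlockwise until the yellow mark stands there. Then pull the shackle out of the lock as far as it goes and lift the padlock off the staple of the hasp. Finish while still holding the padlock in the gripper: open, level with its dial up, still, and at least 20 cm above the worktop; do not shove the milk pitcher, the dark cup, the order pad or the marker pen about.

Things in the scene. Friction and masses are not known exactly. Their poses are not given: they have to be found in the camera images.
- tip_box: grey steel tip box bolted to the worktop, 206 x 246 mm, 60 mm high; origin: centre of its underside. Right part: coin lid with slot, 3 mm proud. Left part: dark flat deck, top at z 60, with the padlock. Hasp strap (22 wide, 4 high) along the box's y, staple through it: 6 mm bar, centre x +4, y +35, 36 wide in y, top 26 above the deck
- padlock: blue padlock lying on the deck, dial up, shackle towards the box's front (its own -x, to the robot). Body 62 x 64 x 24 mm, origin: centre of its underside, z up. Low rails (8 mm high) close round it on three sides keep it from turning. About 0.5 kg. The hasp strap's edge 4 mm in front of the body stops it from following the shackle
- dial (a joint): dial angle, rad, positive clockwise from above, not limited. 12 clicks a turn (0.524 each), about 0.12 N m per click. 0: red mark at the white index triangle on the shackle side; -1.571 (3 clicks back, anticlockwise): yellow mark there. Starts 4 to 7 clicks short of red. The lock frees at yellow only if red was reached clockwise; past red, go back to -2.7 and start again
- shackle (a joint): how far the shackle is pulled out of the lock, m: 0 locked (2 mm of play), 0.034 fully out. Slides along the padlock's -x, with about 2.5 N of drag once the dial has freed it, and stays where it is left. From 0.024 on its short leg is out of the body and out of the staple, so that the padlock lifts straight up
- dial_knob (a point): middle of the dial's black knurled knob: 30 mm across, 16 mm tall, on the dial's axis, 8 mm above the 51 mm dial face and 35 mm above the padlock's underside. The dial face stands higher than the staple and the shackle
- shackle_crown (a point): middle of the shackle's outer cross bar, 12 mm above the deck, moves with the shackle. Round steel bar 8 mm thick, cross bar along the padlock's y, straight for 26 mm; legs 46 mm apart, the short leg at the padlock's -y runs through the staple. Between cross bar and staple 27 mm are free; locked, it lies 80 mm from the padlock's centre
- milk_pitcher: rounded light grey pitcher with handle, full of milk, 73 x 103 mm, 76 high, left of the tip box; a bystander. Origin: centre of its underside
- dark_cup: small dark cup with handle, 60 x 84 mm, 53 high, right of the tip box; a bystander. Origin: centre of its underside
- order_pad: order pad lying flat at the right, 150 x 86 x 10 mm; a bystander. Origin: centre of its underside
- marker: white and green marker pen lying at the right, 135 mm long, 16 thick; a bystander. Origin: centre of its underside
There are look-alikes about, which are no part of the job. What is shaped like the padlock but orange is not meant.

How it is judged:
On the way:
1. the shackle is pulled open while the padlock still lies in its place on the box (value of joint shackle above 0.024 m and height (world z) of padlock below 0.085 m), for 0.1 s.
At the end, for the whole second after the job is handed in: the padlock is held between the fingers, its underside more than 0.20 m above the worktop, off the box, level within 0.35 rad with the dial up, at rest, and its shackle more than 24 mm out (height (world z) of padlock above 0.2 m and value of joint shackle above 0.024 m and angle between padlock's own z axis and vertical below 0.35 rad and contact force between padlock and the fingers above 2 N and contact force between padlock and tip_box below 0.5 N and linear speed of padlock below 0.05 m/s); the arm keeps its last pose, push and grip.
It fails at once if the milk pitcher is shoved more than 30 mm (distance of milk_pitcher from where it was at the start of the episode above 0.03 m).
It fails at once if the dark cup is shoved more than 30 mm (distance of dark_cup from where it was at the start of the episode above 0.03 m).
It fails at once if the order pad is shoved more than 30 mm (distance of order_pad from where it was at the start of the episode above 0.03 m).
It fails at once if the marker pen is shoved more than 30 mm (distance of marker from where it was at the start of the episode above 0.03 m).
It also fails if it takes over 54 s, if anything falls off the work surface, if the arm or the gripper's body presses on something with over 40 N, if the wrist force passes 120 N, or if a joint passes its speed limit or range.

## Working session

There is one attempt and no reset: what is moved stays moved. The work goes in short steps, Python scripts to look and compute and a shell command to move; the robot and the scene stay as the last step left them, time stands still between calls to the robot, and variables do not carry over. Pictures are saved under pics/ and viewed, at most 10 in all, crops included, and the job is handed in when it is done.

```bash
mkdir -p pics; ls; cat > h.py <<'E'
from workcell import manip
import numpy as np, cv2
from scipy.spatial.transform import Rotation as R
def ray(cam,px):
    c=manip.get_calibration(cam); K=np.array([[c['fx'],0,c['cx']],[0,c['fy'],c['cy']],[0,0,1]])
    u=cv2.undistortPoints(np.array(px,float).reshape(-1,1,2),K,np.array(c['D'],float)).reshape(-1,2)
    d=np.c_[u[:,0],-u[:,1],-np.ones(len(u))]
    return np.array(c['xyz']),R.from_quat(c['orientation']).apply(d)
def at_z(cam,px,z):
    o,d=ray(cam,px); return o+d*((z-o[2])/d[:,2])[:,None]
def at_depth(cam,px,dep):
    o,d=ray(cam,px); return o+d*np.atleast_1d(dep)[:,None]
def proj(cam,P):
    c=manip.get_calibration(cam); K=np.array([[c['fx'],0,c['cx']],[0,c['fy'],c['cy']],[0,0,1]])
    p=R.from_quat(c['orientation']).inv().apply(np.atleast_2d(P)-np.array(c['xyz'])); p=p*[1,-1,-1]
    return cv2.projectPoints(p,np.zeros(3),np.zeros(3),K,np.array(c['D'],float))[0].reshape(-1,2)
def save(im,n): cv2.imwrite('pics/'+n,im[:,:,::-1])
E
python3 - <<'E'
from h import *
for c in('top','scene'):
    im,d=manip.camera(c); save(im,c+'0.png'); k=manip.get_calibration(c); print(c,k['xyz'],k['orientation'],k['fx'])
    for t in('padlock','dial_knob','shackle_crown','tip_box'):
        for r in manip.tip_of(t,c)[:3]: print(t,np.round(r['pixel'],1),round(r['p'],2))
print(manip.get_obs())
E
```

```text
pics
top [0.34469406 0.02066058 1.51481301] [-0.04350447  0.04090625  0.71057972 -0.7010781 ] 509.4896964674573
padlock [181.7 190.7] 0.96
padlock [233.4 189.7] 0.58
dial_knob [232.6 186. ] 0.66
dial_knob [182.  187.9] 0.62
shackle_crown [231.1 214.7] 0.54
shackle_crown [155.1 172.5] 0.44
tip_box [253.7 210.6] 0.62
scene [-0.59604684  0.76140348  0.78863589] [-0.24375422  0.45432307  0.76105187 -0.39366798] 479.5629726928344
padlock [232.7 224.3] 0.95
padlock [184.3 252.8] 0.61
dial_knob [229.6 213.2] 0.6
dial_knob [184.2 241.8] 0.49
shackle_crown [149.7 288.9] 0.6
shackle_crown [240.4 230.6] 0.41
tip_box [256.9 242.7] 0.73
{'clock': 0.5, 'joint_pos': array([ 1.09639301,  0.33221998, -0.06470321,  1.46015134,  0.02158448,
        1.34989095, -0.08850581]), 'joint_velocities': array([ 1.34027196e-03, -1.55867272e-03, -5.32515273e-04, -2.82209769e-04,
        9.13870508e-04, -1.65270608e-03, -7.79030256e-06]), 'tau': array([-4.76258920e-04, -6.24750853e+01,  4.88038966e-02, -3.91557813e+01,
        1.63975923e-02,  2.47848860e-03,  2.44073945e-06]), 'position': array([ 0.272889  , -0.56227752,  0.2453005 ]), 'ee_rot': array([9.74592753e-01, 2.23984299e-01, 1.78886321e-05, 7.64843112e-06]), 'ft_force': array([-0.07829708, -0.11590534, -1.07409324]), 'torque': array([0.01060381, 0.02061231, 0.06160144]), 'grasp_force': 0.0, 'grip_width': 0.9990404657044198}
```

```bash
python3 - <<'E'
import cv2,numpy as np
a=cv2.imread('pics/top0.png')[130:280,120:320]; cv2.imwrite('pics/a.png',cv2.resize(a,None,fx=4,fy=4,interpolation=cv2.INTER_CUBIC))
E
```

```text
(no output)
```

View pics/a.png

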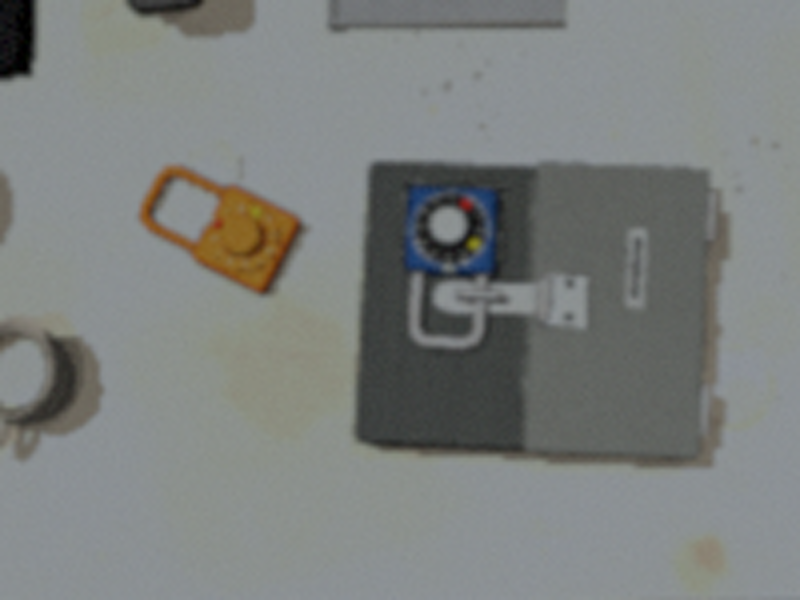

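View pics/scene0.png

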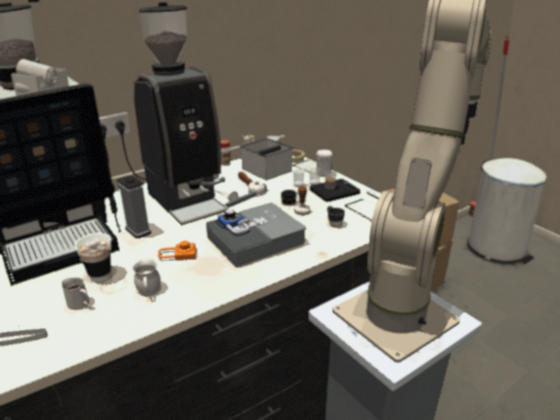

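```bash
python3 - <<'E'
from h import *
im=cv2.imread('pics/top0.png')[:,:,::-1]
hsv=cv2.cvtColor(np.ascontiguousarray(im),cv2.COLOR_RGB2HSV)
y,x=np.mgrid[:420,:560]; roi=(x>215)&(x<252)&(y>172)&(y<202)
H,S,V=[hsv[:,:,i].astype(int) for i in range(3)]
for n,m in dict(blue=(H>100)&(H<130)&(S>120),red=((H<8)|(H>172))&(S>120)&(V>80),yel=(H>18)&(H<38)&(S>100)&(V>80)).items():
    ys,xs=np.nonzero(m&roi); w=at_z('top',np.c_[xs,ys],.087 if n!='blue' else .084)
    print(n,len(xs),w.mean(0).round(4),w.min(0).round(4),w.max(0).round(4))
    if n=='blue':
        r=cv2.minAreaRect(w[:,:2].astype(np.float32)*1000); print(r)
for n,p in dict(knob=[232,186.3],corner_fl=[210.5,239.8],corner_bl=[213,171.2],crown=[231.5,215.5],trk=[232.6,186]).items():
    print(n,at_z('top',[p],dict(knob=.103,crown=.076,trk=.095).get(n,.06)).round(4))
print(at_z('scene',[[229.6,213.2]],.095),at_z('scene',[[240.4,230.6]],.072))
E
```

```text
blue 140 [0.564  0.1409 0.084 ] [0.534  0.1095 0.084 ] [0.595  0.1751 0.084 ]
((564.3935546875, 142.3636474609375), (65.17487335205078, 60.350547790527344), 89.16976165771484)
red 6 [0.5829 0.1325 0.087 ] [0.5795 0.1292 0.087 ] [0.5853 0.1349 0.087 ]
yel 6 [0.555  0.1265 0.087 ] [0.5536 0.1237 0.087 ] [0.5565 0.1293 0.087 ]
knob [[0.5648 0.1421 0.103 ]]
corner_fl [[0.4178 0.2078 0.06  ]]
corner_bl [[0.6167 0.2009 0.06  ]]
crown [[0.4852 0.1461 0.076 ]]
trk [[0.5669 0.1411 0.095 ]]
[[0.56714416 0.14149589 0.095     ]] [[0.48981414 0.15027811 0.072     ]]
```

```bash
cat >> h.py <<'E'
def go(P,yaw_deg):
    o=manip.get_obs(); r=R.from_quat(o['ee_rot']); T=R.from_euler('z',yaw_deg,degrees=True)*R.from_euler('x',180,degrees=True)
    print('d',(r.inv().apply(np.array(P)-o['position'])/.05).round(3),'rot',((r.inv()*T).as_rotvec()/np.radians(8)).round(3),'pos',o['position'].round(4),'yaw',r.as_euler('zyx',degrees=True).round(1),'f',o['ft_force'].round(1),'j',o['joint_pos'].round(2),'t',round(o['clock'],2),'g',round(o['grip_width'],3),round(o['grasp_force'],1))
E
python3 -m pendant '[[0.7,-0.6,0,0,0,-1,1],[1.4,-1.2,0,0,0,-2.2,0.5],[2.1,-1.85,0,0,0,-3.4,0.2],[2.8,-2.5,0,0,0,-4.6,0],[3.5,-3.1,0,0,0,-5.8,0],[4.2,-3.7,0,0,0,-7,0],[4.9,-4.3,0,0,0,-8.2,0],[5.6,-4.95,0,0,0,-9.4,0],[6.2,-5.5,0,0,0,-10.6,0],[6.84,-6.07,0,0,0,-11.8,0]]' 60
python3 -c "
from h import *
go([.565,.142,.245],178)"
```

```text
clock: 1.75
position: [0.4484, -0.1387, 0.2456]
ee_rot: [0.496, 0.869, -0.0, 0.0]
ft_force: [-0.5, -0.7, -0.8]
grip_width: 0.502
grasp_force: 0.0
d [3.646 4.865 0.009] rot [-2.000e-03  5.000e-03 -7.176e+00] pos [ 0.4484 -0.1387  0.2456] yaw [-120.6    0.   180. ] f [-0.5 -0.7 -0.8] j [ 0.73  0.02 -0.53  1.83  0.01  1.3   0.73] t 1.75 g 0.502 0.0
```

```bash
python3 -m pendant '[[0.5,0.7,0,0,0,-1,0],[1.1,1.4,0,0,0,-2,0],[1.6,2.1,0,0,0,-3,0],[2.1,2.8,0,0,0,-4,0],[2.6,3.5,0,0,0,-5,0],[3.1,4.2,0,0,0,-6,0],[3.65,4.86,0,0,0,-7.18,0],[3.65,4.86,1,0,0,-7.18,0],[3.65,4.86,1.5,0,0,-7.18,0],[3.65,4.86,1.5,0,0,-7.18,0]]'
python3 - <<'E'
from h import *
go([.565,.142,.104],178)
for c in('top','scene'):
    im,d=manip.camera(c); p=proj(c,[.565,.142,.09])[0].astype(int); print(c,p)
    a=im[p[1]-50:p[1]+50,p[0]-65:p[0]+65]; save(cv2.resize(a,None,fx=6,fy=6,interpolation=cv2.INTER_CUBIC),c+'1.png')
E
```

```text
clock: 3.0
position: [0.5649, 0.1398, 0.1687]
ee_rot: [0.02, 1.0, -0.0, -0.002]
ft_force: [-0.9, 0.0, 0.3]
grip_width: 0.504
grasp_force: 0.0
d [-0.005  0.046  1.293] rot [-0.005 -0.024 -0.034] pos [0.5649 0.1398 0.1687] yaw [-177.7   -0.2  180. ] f [-0.9  0.   0.3] j [ 0.32  0.4  -0.79  1.64  0.3   1.23  0.99] t 3.0 g 0.504 0.0
top [232 186]
scene [229 214]
```

View pics/scene1.png

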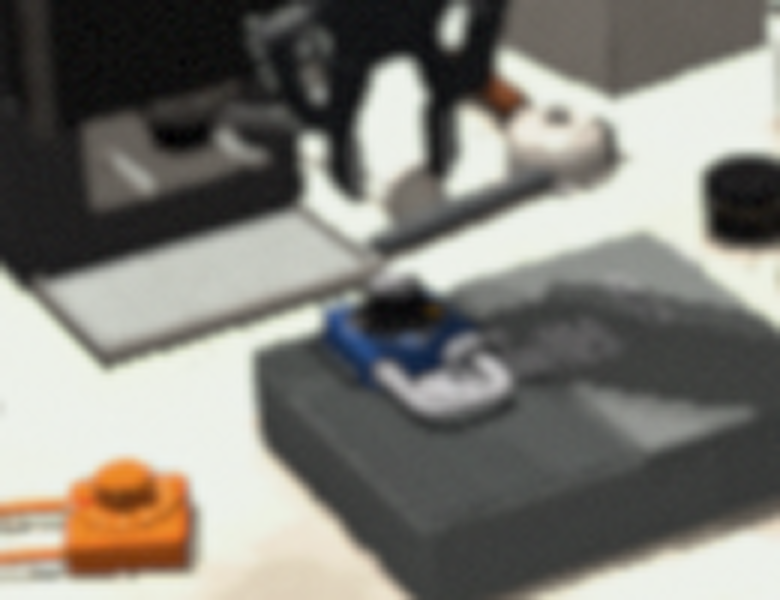

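```bash
python3 -m pendant '[[0,0.04,0.5,0,0,0,0],[0,0.04,1,0,0,0,0],[0,0.04,1.29,0,0,0,0],[0,0.04,1.29,0,0,0,0],[0,0.04,1.29,0,0,0,-1],[0,0.04,1.29,0,0,0,-1],[0,0.04,1.29,0,0,0,-1],[0,0.04,1.29,0,0,0,-1],[0,0.04,1.29,0,0,0,-1],[0,0.04,1.29,0,0,0,-1]]' 70
python3 -c "
from h import *
go([.565,.142,.104],178); print(manip.get_obs()['torque'])"
```

```text
clock: 4.35
position: [0.5666, 0.1424, 0.1074]
ee_rot: [0.02, 1.0, 0.0, 0.001]
ft_force: [-2.4, -1.0, 6.4]
grip_width: 0.314
grasp_force: 68.7
d [ 0.032 -0.009  0.069] rot [ 0.     0.014 -0.035] pos [0.5666 0.1424 0.1074] yaw [-1.777e+02  1.000e-01  1.800e+02] f [-2.4 -1.   6.4] j [ 0.29  0.47 -0.76  1.7   0.36  1.12  0.95] t 4.35 g 0.314 68.7
[-0.20640116  0.56652065 -0.00419835]
```

```bash
python3 -m pendant '[[0,0,0,0,0,1.25,-1],[0,0,0,0,0,2.5,-1],[0,0,0,0,0,3.75,-1],[0,0,0,0,0,5,-1],[0,0,0,0,0,6.25,-1],[0,0,0,0,0,7.5,-1],[0,0,0,0,0,8.75,-1],[0,0,0,0,0,10,-1],[0,0,0,0,0,11.25,-1],[0,0,0,0,0,11.25,-1]]'
python3 - <<'E'
from h import *
go([.565,.142,.104],58); print(manip.get_obs()['torque'])
for c in('top','scene'):
    im,d=manip.camera(c); p=proj(c,[.565,.142,.09])[0].astype(int)
    a=im[p[1]-20:p[1]+20,p[0]-26:p[0]+26]; save(cv2.resize(a,None,fx=7,fy=7,interpolation=cv2.INTER_CUBIC),c+'2.png')
a=np.hstack([cv2.imread('pics/top2.png'),cv2.imread('pics/scene2.png')]);cv2.imwrite('pics/b.png',a)
E
```

```text
clock: 5.6
position: [0.5673, 0.1437, 0.1075]
ee_rot: [0.72, 0.694, 0.002, 0.001]
ft_force: [4.5, 4.1, 3.5]
grip_width: 0.314
grasp_force: 69.4
d [-0.036 -0.045  0.07 ] rot [ 0.023 -0.021  3.73 ] pos [0.5673 0.1437 0.1075] yaw [ -87.8    0.2 -179.9] f [4.5 4.1 3.5] j [ 0.07  0.4  -0.48  1.71  0.21  1.08 -0.52] t 5.6 g 0.314 69.4
[ 0.94569657 -0.72814443 -0.06322254]
```

View pics/b.png

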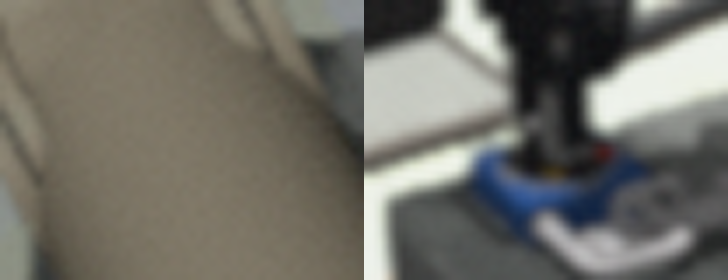

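```bash
cat >> h.py <<'E'
def marks(c='scene',ctr=(.566,.142),r=.0235):
    im,_=manip.camera(c); hsv=cv2.cvtColor(np.ascontiguousarray(im),cv2.COLOR_RGB2HSV); H,S,V=[hsv[:,:,i].astype(int) for i in range(3)]
    p=proj(c,[*ctr,.087])[0]; y,x=np.mgrid[:420,:560]; roi=(abs(x-p[0])<18)&(abs(y-p[1])<14)
    for n,m in dict(red=((H<8)|(H>172))&(S>110)&(V>60),yel=(H>15)&(H<38)&(S>100)&(V>80)).items():
        ys,xs=np.nonzero(m&roi)
        if len(xs):
            w=at_z(c,[[xs.mean(),ys.mean()]],.087)[0]; d=w[:2]-ctr; print(n,len(xs),w.round(4),'cw deg from +x',np.degrees(np.arctan2(-d[1],d[0])).round(1)%360,'r',np.hypot(*d).round(4))
        else: print(n,'none')
E
python3 -c "
from h import *
marks()"
python3 -m pendant '[[0,0,0,0,0,0.6,-1],[0,0,0,0,0,1.2,-1],[0,0,0,0,0,1.8,-1],[0,0,0,0,0,2.4,-1],[0,0,0,0,0,3,-1],[0,0,0,0,0,3.75,-1],[0,0,0,0,0,3.75,-1],[0,0,0,0,0,3.75,-1],[0,0,0,0,0,3.75,-1],[0,0,0,0,0,3.75,-1]]'
python3 -c "
from h import *
marks();go([.565,.142,.104],28); print(manip.get_obs()['torque'])"
```

```text
red 1 [0.5565 0.1217 0.087 ] cw deg from +x 115.1 r 0.0224
yel none
clock: 7.0
position: [0.5677, 0.1434, 0.1075]
ee_rot: [0.874, 0.485, 0.002, 0.0]
ft_force: [5.5, 3.1, 3.0]
grip_width: 0.311
grasp_force: 69.3
red none
yel 2 [0.5588 0.1578 0.087 ] cw deg from +x 245.5 r 0.0174
d [-0.052 -0.032  0.069] rot [ 0.012 -0.034  3.755] pos [0.5677 0.1434 0.1075] yaw [ -58.     0.3 -179.9] f [5.2 3.3 3.7] j [ 0.    0.39 -0.4   1.71  0.17  1.07 -1.01] t 7.05 g 0.312 69.3
[ 0.85663717 -1.1622893   0.01811853]
```

```bash
python3 -m pendant '[[0,0,0,0,0,0.6,-1],[0,0,0,0,0,1.2,-1],[0,0,0,0,0,1.8,-1],[0,0,0,0,0,2.4,-1],[0,0,0,0,0,3,-1],[0,0,0,0,0,3.75,-1],[0,0,0,0,0,3.75,-1],[0,0,0,0,0,3.75,-1],[0,0,0,0,0,3.75,-1],[0,0,0,0,0,3.75,-1]]'
python3 - <<'E'
from h import *
marks();go([.565,.142,.104],28); print(manip.get_obs()['torque'])
c='scene'; im,d=manip.camera(c); p=proj(c,[.565,.142,.09])[0].astype(int)
a=im[p[1]-20:p[1]+20,p[0]-26:p[0]+26]; save(cv2.resize(a,None,fx=10,fy=10,interpolation=cv2.INTER_CUBIC),'c.png')
E
```

```text
clock: 8.3
position: [0.5679, 0.1425, 0.1075]
ee_rot: [0.97, 0.242, 0.002, 0.0]
ft_force: [5.5, 0.5, 4.2]
grip_width: 0.309
grasp_force: 69.4
red none
yel 1 [0.569  0.1609 0.087 ] cw deg from +x 279.2 r 0.0191
d [-0.056 -0.018  0.07 ] rot [ 0.009 -0.033 -0.001] pos [0.5679 0.1425 0.1075] yaw [ -28.     0.3 -179.9] f [6.  1.8 2.6] j [-0.07  0.38 -0.31  1.72  0.13  1.06 -1.5 ] t 8.35 g 0.309 69.3
[ 0.33504484 -1.16859246  0.0473098 ]
```

View pics/c.png

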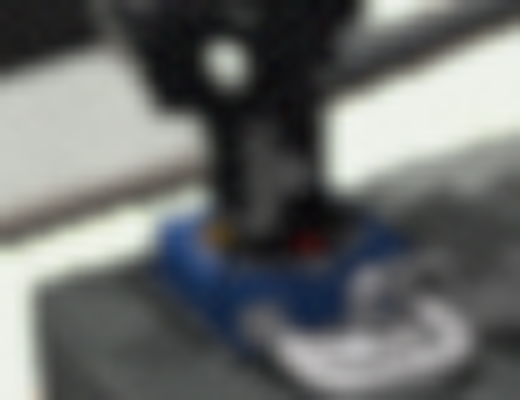

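```bash
python3 - <<'E'
from h import *
c='scene'; p=proj(c,[.565,.142,.09])[0].astype(int)
for a in (150,165,182,197,212,240,272,287):
    t=np.radians(a); print(a,((proj(c,[.566+.02*np.cos(t),.142-.02*np.sin(t),.087])[0]-p+[26,20])*10).round())
E
```

```text
150 [324. 229.]
165 [314. 236.]
182 [298. 242.]
197 [283. 246.]
212 [266. 247.]
240 [235. 245.]
272 [211. 234.]
287 [205. 227.]
```

```bash
python3 -m pendant '[[0,0,0,0,0,0,-0.1],[0,0,0,0,0,0,-0.1],[0,0,0,0,0,0,-0.1],[0,0,0,0,0,0,-0.1],[0,0,0,0,0,0,-1],[0,0,0,0,0,0,-1],[0,0,0,0,0,0,-1],[0,0,0,0,0,0,-1],[0,0,0,0,0,0,-1],[0,0,0,0,0,0,-1]]'
python3 -m pendant '[[0,0,0,0,0,-1.25,-1],[0,0,0,0,0,-2.5,-1],[0,0,0,0,0,-3.75,-1],[0,0,0,0,0,-5,-1],[0,0,0,0,0,-6.25,-1],[0,0,0,0,0,-7.5,-1],[0,0,0,0,0,-8.75,-1],[0,0,0,0,0,-10,-1],[0,0,0,0,0,-11.25,-1],[0,0,0,0,0,-11.25,-1]]'
python3 -m pendant '[[0,0,0,0,0,0,-1],[0,0,0,0,0,0,-0.1],[0,0,0,0,0,0,-0.1],[0,0,0,0,0,0,-0.1],[0,0,-0.5,0,0,0,0],[0,0,-1,0,0,0,0],[0,0,-1.5,0,0,0,0],[0,0,-2,0,0,0,0],[0,0,-2.2,0,0,0,0],[0,0,-2.2,0,0,0,0]]'
python3 - <<'E'
from h import *
marks();go([.487,.146,.16],88)
c='scene'; im,d=manip.camera(c); p=proj(c,[.565,.142,.09])[0].astype(int)
a=im[p[1]-20:p[1]+20,p[0]-26:p[0]+26]; save(cv2.resize(a,None,fx=10,fy=10,interpolation=cv2.INTER_CUBIC),'d.png')
print([ (r['pixel'],r['p'],at_z(c,[r['pixel']],.072)) for r in manip.tip_of('shackle_crown',c)])
E
```

```text
clock: 9.65
position: [0.566, 0.142, 0.1062]
ee_rot: [0.971, 0.24, 0.0, 0.0]
ft_force: [-1.5, -1.2, 5.2]
grip_width: 0.315
grasp_force: 68.7
clock: 10.9
position: [0.5658, 0.1424, 0.1062]
ee_rot: [0.516, 0.857, -0.0, -0.0]
ft_force: [-3.6, -0.1, 6.2]
grip_width: 0.311
grasp_force: 69.2
clock: 12.15
position: [0.5661, 0.1422, 0.2159]
ee_rot: [0.517, 0.856, 0.0, 0.0]
ft_force: [-0.3, 0.3, -0.4]
grip_width: 0.497
grasp_force: 0.0
red none
yel 6 [0.5479 0.1393 0.087 ] cw deg from +x 171.4 r 0.0183
d [ 0.802 -1.357  1.102] rot [-5.000e-03  1.000e-03  3.715e+00] pos [0.5657 0.1421 0.2151] yaw [-117.7   -0.   180. ] f [1.  0.2 0.1] j [ 0.17  0.32 -0.6   1.59  0.18  1.29  0.03] t 12.2 g 0.502 0.0
[([245.1, 226.6], 0.6, array([[0.50221192, 0.12620278, 0.072     ]])), ([160.3, 255.9], 0.57, array([[0.5005231 , 0.40270783, 0.072     ]]))]
```

View pics/d.png

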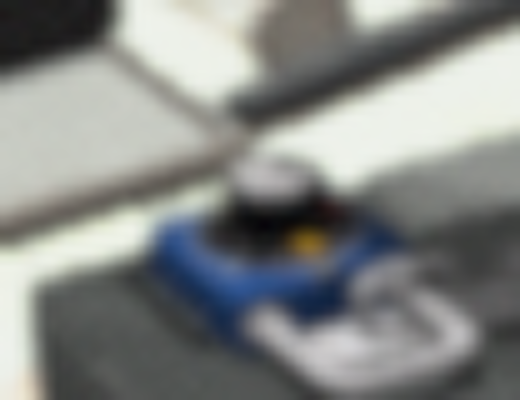

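```bash
python3 -m pendant '[[0.2,-0.4,0,0,0,0.9,-0.4],[0.4,-0.8,0,0,0,1.8,-0.4],[0.6,-1.2,0,0,0,2.8,-0.4],[0.84,-1.45,0,0,0,3.7,-0.4],[0.84,-1.45,0.6,0,0,3.7,-0.4],[0.84,-1.45,1.2,0,0,3.7,-0.4],[0.84,-1.45,1.7,0,0,3.7,-0.4],[0.84,-1.45,1.7,0,0,3.7,-0.4],[0.84,-1.45,1.7,0,0,3.7,-0.4],[0.84,-1.45,1.7,0,0,3.7,-0.4]]'
python3 - <<'E'
from h import *
go([.482,.145,.078],88)
c='scene'; im,d=manip.camera(c); p=proj(c,[.5,.142,.09])[0].astype(int)
a=im[p[1]-30:p[1]+30,p[0]-35:p[0]+35]; save(cv2.resize(a,None,fx=10,fy=10,interpolation=cv2.INTER_CUBIC),'e.png')
E
```

```text
clock: 13.55
position: [0.4828, 0.1458, 0.1318]
ee_rot: [0.719, 0.695, 0.001, 0.0]
ft_force: [-0.6, 0.1, 0.2]
grip_width: 0.297
grasp_force: 0.0
d [-0.018 -0.018  1.077] rot [ 0.012 -0.002  0.016] pos [0.4828 0.1458 0.1318] yaw [-8.81e+01  1.00e-01 -1.80e+02] f [-0.6  0.1  0.2] j [ 0.14  0.21 -0.57  1.89  0.13  1.07 -0.52] t 13.55 g 0.297 0.0
```

View pics/e.png

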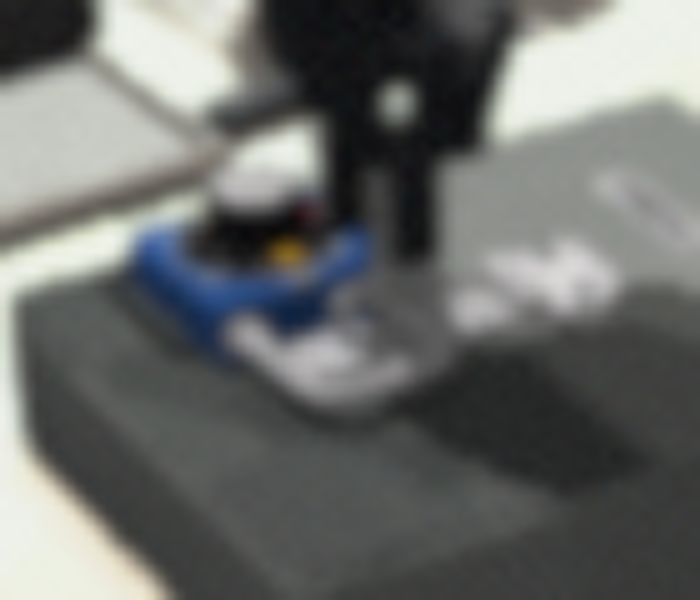

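```bash
python3 -m pendant '[[0,0,0.2,0,0,0,-0.4],[0,0,0.4,0,0,0,-0.4],[0,0,0.6,0,0,0,-0.4],[0,0,0.8,0,0,0,-0.4],[0,0,0.9,0,0,0,-0.4],[0,0,1,0,0,0,-0.4],[0,0,1.07,0,0,0,-0.4],[0,0,1.07,0,0,0,-0.4],[0,0,1.07,0,0,0,-0.4],[0,0,1.07,0,0,0,-0.4]]'
```

```text
clock: 14.85
position: [0.4824, 0.1457, 0.0775]
ee_rot: [0.719, 0.695, 0.0, 0.0]
ft_force: [-0.0, 0.6, -0.0]
grip_width: 0.302
grasp_force: 0.0
```

```bash
python3 -m pendant '[[0,0.07,0,0,0,0,-1],[0,0.07,0,0,0,0,-1],[0,0.07,0,0,0,0,-1],[0,0.07,0,0,0,0,-1],[0,0.07,0,0,0,0,-1],[0,0.07,0,0,0,0,-1],[0,0.07,0,0,0,0,-1],[0,0.0,0,0,0,0,-1],[0,-0.05,0,0,0,0,-1],[0,-0.05,0,0,0,0,-1]]' 60
python3 -c "
from h import *
go([.452,.147,.078],88)"
```

```text
clock: 16.1
position: [0.4792, 0.1458, 0.0773]
ee_rot: [0.718, 0.696, -0.0, -0.0]
ft_force: [0.8, 2.9, 3.2]
grip_width: 0.057
grasp_force: 58.5
d [ 0.006 -0.545 -0.015] rot [-0.004  0.002  0.018] pos [0.4792 0.1458 0.0773] yaw [-88.1  -0.  180. ] f [0.8 2.9 3.2] j [ 0.12  0.28 -0.56  1.94  0.18  0.97 -0.56] t 16.1 g 0.057 58.5
```

```bash
python3 -m pendant '[[0,-0.1,0,0,0,0,-1],[0,-0.2,0,0,0,0,-1],[0,-0.3,0,0,0,0,-1],[0,-0.4,0,0,0,0,-1],[0,-0.47,0,0,0,0,-1],[0,-0.54,0,0,0,0,-1],[0,-0.57,0,0,0,0,-1],[0,-0.57,0,0,0,0,-1],[0,-0.57,0,0,0,0,-1],[0,-0.57,0,0,0,0,-1]]'
python3 -c "
from h import *
go([.452,.147,.078],88)"
```

```text
clock: 17.35
position: [0.4511, 0.1466, 0.0772]
ee_rot: [0.719, 0.695, -0.0, -0.0]
ft_force: [0.5, 1.2, 1.6]
grip_width: 0.065
grasp_force: 58.4
d [ 0.008  0.018 -0.016] rot [-0.003  0.001  0.016] pos [0.4511 0.1466 0.0772] yaw [-88.1  -0.  180. ] f [0.5 1.2 1.6] j [ 0.12  0.23 -0.58  2.01  0.15  0.95 -0.57] t 17.35 g 0.065 58.4
```

```bash
python3 -m pendant '[[0,-0.03,0,0,0,0,-1],[0,-0.06,0,0,0,0,-1],[0,-0.08,0,0,0,0,-1],[0,-0.1,0,0,0,0,-1],[0,-0.1,0,0,0,0,-1],[0,-0.1,0,0,0,0,-1],[0,-0.1,0,0,0,0,-1],[0,-0.1,0,0,0,0,-1],[0,-0.1,0,0,0,0,-1],[0,-0.1,0,0,0,0,-1]]'
python3 -c "
from h import *
go([.452,.147,.2],88)
marks()
c='scene';im,d=manip.camera(c); p=proj(c,[.5,.142,.09])[0].astype(int)
a=im[p[1]-30:p[1]+30,p[0]-35:p[0]+35]; save(cv2.resize(a,None,fx=10,fy=10,interpolation=cv2.INTER_CUBIC),'f.png')"
```

```text
clock: 18.6
position: [0.4505, 0.1467, 0.0787]
ee_rot: [0.719, 0.695, 0.004, 0.002]
ft_force: [19.4, 0.1, -5.4]
grip_width: 0.062
grasp_force: 58.0
d [ 0.012  0.051 -2.426] rot [ 0.062 -0.015  0.006] pos [0.4505 0.1467 0.0787] yaw [ -88.1    0.5 -179.9] f [19.4  0.1 -5.4] j [ 0.12  0.22 -0.58  2.01  0.15  0.94 -0.57] t 18.6 g 0.062 58.0
red 2 [0.5631 0.1196 0.087 ] cw deg from +x 97.3 r 0.0226
yel 9 [0.5463 0.1396 0.087 ] cw deg from +x 173.0 r 0.0198
```

View pics/f.png

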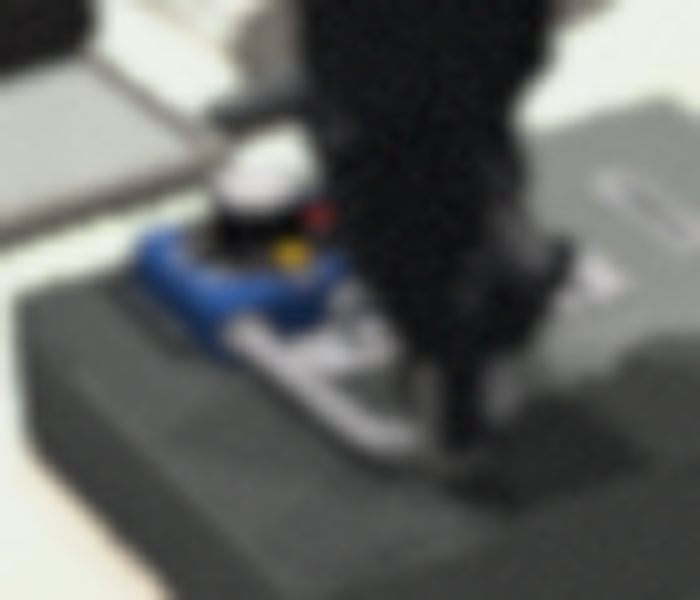

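```bash
python3 -m pendant '[[0,0.08,0,0,0,0,-0.4],[0,0.08,0,0,0,0,-0.4],[0,0.08,0,0,0,0,-0.4],[0,0.08,0,0,0,0,-0.4],[0,0.08,-0.4,0,0,0,-0.4],[0,0.08,-0.9,0,0,0,-0.4],[0,0.08,-1.5,0,0,0,-0.4],[0,0.08,-2,0,0,0,0],[0,0.08,-2.4,0,0,0,1],[0,0.08,-2.4,0,0,0,1]]'
python3 -c "
from h import *
go([.566,.142,.2],178)"
```

```text
clock: 19.95
position: [0.4508, 0.147, 0.1984]
ee_rot: [0.719, 0.695, 0.001, 0.001]
ft_force: [0.0, 0.3, 0.1]
grip_width: 0.899
grasp_force: 0.0
d [-0.024  2.306 -0.027] rot [  0.015   0.012 -11.234] pos [0.4508 0.147  0.1984] yaw [-8.81e+01  1.00e-01 -1.80e+02] f [0.  0.3 0.1] j [ 0.16  0.07 -0.59  1.88  0.04  1.2  -0.47] t 19.95 g 0.899 0.0
```

```bash
python3 -m pendant '[[0,0.25,0,0,0,-1.2,1],[0,0.5,0,0,0,-2.4,1],[0,0.75,0,0,0,-3.6,1],[0,1,0,0,0,-4.8,1],[0,1.25,0,0,0,-6,1],[0,1.5,0,0,0,-7.2,1],[0,1.75,0,0,0,-8.4,1],[0,2,0,0,0,-9.6,1],[-0.02,2.23,0,0,0,-10.8,1],[-0.02,2.23,0,0,0,-11.23,1]]'
python3 -c "
from h import *
go([.562,.142,.082],178)"
```

```text
clock: 21.2
position: [0.5617, 0.1417, 0.1956]
ee_rot: [0.016, 1.0, 0.0, -0.001]
ft_force: [-0.8, -0.0, -0.8]
grip_width: 1.002
grasp_force: 0.0
d [-0.011  0.006  2.272] rot [ 0.    -0.015  0.018] pos [0.5617 0.1417 0.1956] yaw [-1.781e+02 -1.000e-01 -1.800e+02] f [-0.8 -0.  -0.8] j [ 0.25  0.35 -0.7   1.62  0.23  1.26  1.04] t 21.2 g 1.002 0.0
```

```bash
python3 -m pendant '[[0,0,0.5,0,0,0,1],[0,0,1,0,0,0,1],[0,0,1.5,0,0,0,1],[0,0,1.9,0,0,0,1],[0,0,2.1,0,0,0,1],[0,0,2.2,0,0,0,1],[0,0,2.28,0,0,0,1],[0,0,2.28,0,0,0,1],[0,0,2.28,0,0,0,1],[0,0,2.28,0,0,0,1]]'
python3 -m pendant '[[0,0,0,0,0,0,-1],[0,0,0,0,0,0,-1],[0,0,0,0,0,0,-1],[0,0,0,0,0,0,-1],[0,0,0,0,0,0,-1],[0,0,0,0,0,0,-1],[0,0,0,0,0,0,-1],[0,0,0,0,0,0,-1],[0,0,0,0,0,0,-1],[0,0,0,0,0,0,-1]]' 80
python3 -c "
from h import *
go([.562,.142,.082],178)"
```

```text
clock: 22.45
position: [0.5619, 0.1421, 0.0837]
ee_rot: [0.018, 1.0, 0.0, 0.0]
ft_force: [-0.6, -0.1, -0.3]
grip_width: 1.001
grasp_force: 0.0
clock: 23.7
position: [0.562, 0.142, 0.0841]
ee_rot: [0.018, 1.0, -0.0, 0.0]
ft_force: [-3.9, -1.6, 7.5]
grip_width: 0.717
grasp_force: 87.3
d [-0.001  0.     0.042] rot [-0.003  0.006 -0.005] pos [0.562  0.142  0.0841] yaw [-178.    0.  180.] f [-3.9 -1.6  7.5] j [ 0.21  0.46 -0.66  1.73  0.32  1.06  0.98] t 23.7 g 0.717 87.3
```

```bash
python3 -m pendant '[[0,0,-0.1,0,0,0,-1],[0,0,-0.25,0,0,0,-1],[0,0,-0.4,0,0,0,-1],[0,0,-0.6,0,0,0,-1],[0,0,-0.8,0,0,0,-1],[0,0,-1.1,0,0,0,-1],[0,0,-1.5,0,0,0,-1],[0,0,-1.9,0,0,0,-1],[0,0,-2.3,0,0,0,-1],[0,0,-2.7,0,0,0,-1]]'
python3 -m pendant '[[0,0,-0.4,0,0,0,-1],[0,0,-0.8,0,0,0,-1],[0,0,-1.1,0,0,0,-1],[0,0,-1.3,0,0,0,-1],[0,0,-1.4,0,0,0,-1],[0,0,-1.4,0,0,0,-1],[0,0,-1.4,0,0,0,-1],[0,0,-1.4,0,0,0,-1],[0,0,-1.4,0,0,0,-1],[0,0,-1.4,0,0,0,-1]]'
python3 -c "
from h import *
go([.562,.142,.29],178)
c='scene';im,d=manip.camera(c); p=proj(c,[.5,.142,.2])[0].astype(int)
a=im[p[1]-60:p[1]+60,p[0]-80:p[0]+80]; save(cv2.resize(a,None,fx=5,fy=5,interpolation=cv2.INTER_CUBIC),'g.png')"
```

```text
clock: 24.95
position: [0.5617, 0.1421, 0.2199]
ee_rot: [0.018, 1.0, -0.0, 0.0]
ft_force: [-0.1, 0.2, -4.5]
grip_width: 0.721
grasp_force: 88.1
clock: 26.2
position: [0.5616, 0.142, 0.2882]
ee_rot: [0.018, 1.0, -0.0, -0.0]
ft_force: [0.1, -0.0, -5.3]
grip_width: 0.716
grasp_force: 88.2
d [-0.008 -0.001 -0.036] rot [-0.001 -0.001 -0.004] pos [0.5616 0.142  0.2882] yaw [-178.   -0.  180.] f [ 0.1 -0.  -5.3] j [ 0.25  0.29 -0.71  1.49  0.19  1.43  1.07] t 26.2 g 0.716 88.2
```

View pics/g.png

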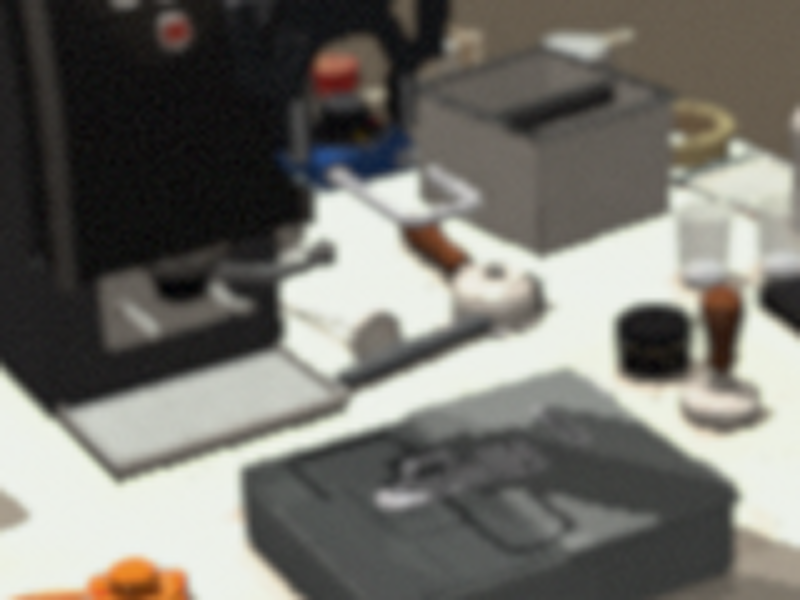

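The blue padlock (crop pixel ~350,155) hangs level in the gripper with its shackle out, and the staple and rails on the box are empty. The underside is at about z 0.264.

```bash
python3 -c "
from workcell import manip
print(manip.hand_in())"
```

```text
the job is handed in; nothing more can be done
None
```

The padlock is unlocked with its shackle pulled fully out, lifted off the staple and held level and still in the gripper, its underside about 26 cm above the worktop. I handed the job in at about 26 s; the hand-in call returned no verdict.

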